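# Close up the specimen case

### The job

Close up the specimen case beside the microscope using only your fingertips: gently push both of its drawers fully home, and only then swing the green lid down until it is fully shut. Leave the dishes lying in their drawers, do not pick anything up, and do not disturb the jars and other things standing around.

Things in the scene. Friction and masses are not known exactly. Their poses are not given: they have to be found in the camera images.
- case: dark wooden specimen case fixed to the table, 160 mm deep (x), 300 mm wide (y), 74 mm high without its lid; two drawers side by side below, a shallow open cork tray with mounted specimens on top, closed by the green lid. Origin: centre of its underside, on the table. Its x points from the drawer fronts to the back where the lid is hinged (away from the robot, within 0.3 rad), y to its left, z up
- drawer_left_front (a point): left (+y) drawer: the flat wooden front of that drawer, 144 mm wide, 46 mm high (from 4 to 50 mm above the table), 12 mm thick; the point is the middle of its outer face, 27 mm above the table, and moves with the drawer. x points into the case, square to the face (the way to push), y along the face, z up. No handle sticks out: it bears a flat brass label frame. Both drawers' faces are in the case's x = -80 mm plane when home, at y = +73 and -73 mm
- drawer_right_front (a point): right (-y) drawer: the flat wooden front of that drawer, 144 mm wide, 46 mm high (from 4 to 50 mm above the table), 12 mm thick; the point is the middle of its outer face, 27 mm above the table, and moves with the drawer. x points into the case, square to the face (the way to push), y along the face, z up. No handle sticks out: it bears a flat brass label frame
- drawer_left (a joint): opening of the left drawer, m it stands open along the case's -x: 0 = fully home against its stop, 0.1 = open stop. It slides stiffly (1.5 N friction), needs 2 to 3 N to push, and stays where it is left
- drawer_right (a joint): opening of the right drawer, m it stands open along the case's -x: 0 = fully home against its stop, 0.1 = open stop. It slides stiffly (1.5 N friction), needs 2 to 3 N to push, and stays where it is left
- lid (a joint): angle of the green lid, rad: 0 = shut flat on the case, 1.57 = standing upright; starts between 1.0 and 1.35, leaning towards the drawers. Stiff hinge: it stays at any angle and takes 0.05 to 0.25 N m to close, so it must be pushed all the way down
- lid_hinge (a point): middle of the lid's hinge line, at the back of the case, x = 80 mm, 74.5 mm above the table, on the lid's underside plane. The hinge line is parallel to the case's y. The lid is a flat green board, 160 mm from hinge line to free edge, 300 mm wide, 6 mm thick, its outer (upper when shut) face 6 mm off the hinge plane; when shut that face is 80.5 mm above the table
- lid_edge (a point): middle of the lid's free edge, on its outer face, 160 mm from the hinge line. A brass tongue 30 mm wide, 4 mm thick, hangs from the edge's middle, square to the lid, 30 mm past its underside; when shut it hangs before the drawer fronts, which is why the drawers go first
- dish_left_center (a point): in the left drawer: flat round clear dish, 54 mm across, 16 mm high, with a blue disc and specimen, loose on the floor of that drawer (the floor's top is 12 mm above the table), the point at its centre, 8 mm up. It rides along with the drawer
- dish_right_center (a point): in the right drawer: flat round clear dish, 54 mm across, 16 mm high, with a blue disc and specimen, loose on the floor of that drawer (the floor's top is 12 mm above the table), the point at its centre, 8 mm up. It rides along with the drawer
- dish_spare_center (a point): bystander: clear dish 80 mm across, 16 mm high, on the table right of the case; its centre, 8 mm up
- jar_yellow: bystander: amber specimen jar, 68 mm across, 105 mm high, yellow cap, beside the case; origin under its foot
- jar_tall: bystander: clear specimen jar, 72 mm across, 125 mm high, yellow cap; origin under its foot
- jar_white: bystander: clear specimen jar, 64 mm across, 85 mm high, white cap, beside the case; origin under its foot
- brush_grip (a point): bystander: small brush lying on the table left of the case; middle of its handle
- cup: bystander: white ceramic cup, 72 mm across, 70 mm high, right of the case; origin under its foot
There are look-alikes about, which are no part of the job. What is shaped like the part that bears dish_left_center but red is not meant.

How it is judged:
By the outcome, as a careful person would: the job done as asked, in the order asked, and still so for the second after the job is handed in, with the robot touching nothing.
It also fails if it takes over 54 s, if anything falls off the work surface, if the arm or the gripper's body presses on something with over 40 N, if the wrist force passes 120 N, or if a joint passes its speed limit or range.

### The arm

A 7-joint arm with a two-finger parallel gripper is mounted at the origin on the work surface. World frame = base frame: x ahead of the robot, y to its left, z up, the work surface at z = 0. Lengths are in m, angles in rad, forces in N, time in s.
With the tool pointing down it reaches from about 0.35 to 0.9 m from the base axis. Payload 19.9 kg.
Tool frame: the origin (TCP) lies on the mounting face of the last link; the fingertips stand 173 mm ahead of it and the grasp point (between the pads) lies 155 mm ahead of it; z points along the fingers, y is the direction in which the jaws open and shut (so a half turn about z gives the same grasp; the last joint's range is limited). The gripper opens to 85 mm and grips with 20 to 120 N. Pads are 22 mm wide; open, the fingers measure 114 mm over their backs; the gripper's body (76 mm by 85 mm) begins 54 mm behind the grasp point. The pads swing forward as they close: fully open they stand 13 mm farther back than shut.
Start: joints at [1.06, 0.417, -0.01, 1.614, 0.005, 1.111, -0.053], TCP at [0.283, -0.557, 0.405] pointing down, gripper open.
Joint ranges: [-2.81, 2.81], [-0.39, 2.02], [-1.27, 1.25], [0.06, 2.57], [-1.19, 4.33], [0.19, 2], [-2.82, 2.82]. Speed limits (rad/s): [1.89, 1.89, 2.39, 2.39, 3.01, 3.01, 3.01].

### API

Orientations are given as a 3x3 rotation matrix whose columns are the frame's x, y, z axes.
In Python, from cell import ctrl, optics gives the robot as it stands.
- The arm moves only by the tool move_arm, never from a script. Its argument "plan" is a list of rows, each a list of 4 numbers: the shift along the tool's x, y, z in mm, then the turn about the tool's z in degrees. In form: [[x, y, z, turn], ...]. A call has 1 to 10 rows; each row shifts and turns the pose as measured when the row begins, along the tool's axes as they then stand; what a row does not reach is not made up. A row lasts 1/10 s, in which the tool goes at most 50 mm and 8.59 degrees, less where a joint would pass 70% of its speed; a pose out of reach is approached as far as the arm can. A call is refused whole if a number of a shift passes 50 or a number of a turn 8.59, either way. A call with a gripper value outside its range is refused whole. "claw" is the opening, from 0 (shut) to 1 (fully open), set as the call begins (left out, the last holds). The fingers move at their own pace and stop on an object; "squeeze" is the grip in N (left out, the last holds). Time passes only in rows, so rows that do not move let the fingers close. It gives the time, the measured TCP pose, the force and the opening at its end, in the units of the state.
- ctrl.sense(): the state, without advancing time (a new reading comes with each control period).
- optics.read_camera(name): name is "scene" or "side" or "wrist"; returns the picture (480x640x3 uint8, red, green, blue); there is no depth.
- optics.get_calibration(name): a dict with "mtx" (3x3 intrinsics, pixels), "rvec" (rotation vector, rad) and "tvec" (3), from world to camera coordinates, as OpenCV has them. Camera axes: x right, y down, z forward; pixel columns grow to the right and rows downward; lengths in m; the calibration is good to about 2 mm. A picture is of the moment at which its call begins: read the wrist's pose just before it. get_calibration takes no time and is no camera call; for the wrist camera it gives the pose at the moment of the call.
- ctrl.close_job(): hands the job in, once; it reports no verdict.
Trained networks look in the newest picture that a camera, given by its name, has taken for a name from the list of things; names that differ only in an ending like _2 or _b are one class to them, and where a whole thing is asked for, a point or a joint stands for the part that bears it (a point fixed in the world has none). Each returns a list of dicts, best first, with "confidence" (0 to 1); they miss things now and then, are a little off and sometimes report something else, mostly with a low value. They report only what shows in the picture. A call takes as long as a camera call. They do not tell look-alikes from the thing itself.
- optics.look_for(camera, target): "location" ([x, y, z] in m, in world coordinates, good to about 4 mm: the middle of the surface that is visible of it).
- optics.masks_of(camera, target): "region" (480x640 bool, what is visible of it).
The state is a dict: "t": time; "joints": joint angles; "joint_velocities": joint speeds; "tau": joint torques, N m; "tcp_pos": TCP position; "tcp_rot": TCP orientation; "force": force on the tool from outside, world axes, zero at the start; "torque": the same for the moment, N m; "gripper_width": opening from 0.0 (shut) to 1.0 (fully open).
Only numpy, scipy, OpenCV 4.12 (cv2) and the standard library are available. Lean on these libraries where they do the work, as an engineer would, in place of code of your own. Each camera call takes 0.05 s, during which the arm holds its last target.

## Working session

There is one attempt and no reset: what is moved stays moved. The work goes in short steps, Python scripts to look and compute and a tool call to move; the robot and the scene stay as the last step left them, time stands still between calls to the robot, and variables do not carry over. Pictures are saved under pics/ and viewed, and the job is handed in when it is done.

Besides the shell and the picture viewer there is one more tool, called as name(argument=value, ...) on one line, values as JSON. move_arm: Moves the arm, as the interface text tells. Its arguments: {"type":"object","properties":{"plan":{"type":"array"},"claw":{"type":"number"},"squeeze":{"type":"number"}},"required":["plan"]}

```bash
mkdir -p pics; ls; python3 - <<'E'
from cell import ctrl, optics
import cv2,numpy as np
for n in ["scene","side","wrist"]:
    im=optics.read_camera(n); cv2.imwrite(f"pics/{n}0.png",im[:,:,::-1])
    c=optics.get_calibration(n); R=cv2.Rodrigues(c["rvec"])[0]; print(n,-R.T@c["tvec"], c["mtx"][0])
s=ctrl.sense(); print({k:np.round(v,3) for k,v in s.items()})
E
```

```text
pics
scene [0.7606652  0.82415332 0.95991195] [541.92921636   0.         318.04276784]
side [0.10077354 0.86609386 0.82985053] [580.00733638   0.         315.1845622 ]
wrist [ 0.34989205 -0.52258343  0.37405588] [359.77926596   0.         317.42033087]
{'t': np.float64(0.15), 'joints': array([ 1.059,  0.418, -0.01 ,  1.614,  0.005,  1.111, -0.053]), 'joint_velocities': array([-0.   , -0.003,  0.002, -0.002, -0.001, -0.001, -0.   ]), 'tau': array([ 1.0000e-03, -8.6474e+01,  6.8000e-01, -4.3506e+01,  1.9000e-02,
        6.0000e-03,  0.0000e+00]), 'tcp_pos': array([ 0.283, -0.557,  0.404]), 'tcp_rot': array([[ 0.892,  0.453, -0.   ],
       [ 0.453, -0.892,  0.001],
       [-0.   , -0.001, -1.   ]]), 'force': array([ 0.105, -0.358, -0.868]), 'torque': array([-0.005, -0.021,  0.054]), 'gripper_width': np.float64(0.999)}
```

View pics/scene0.png

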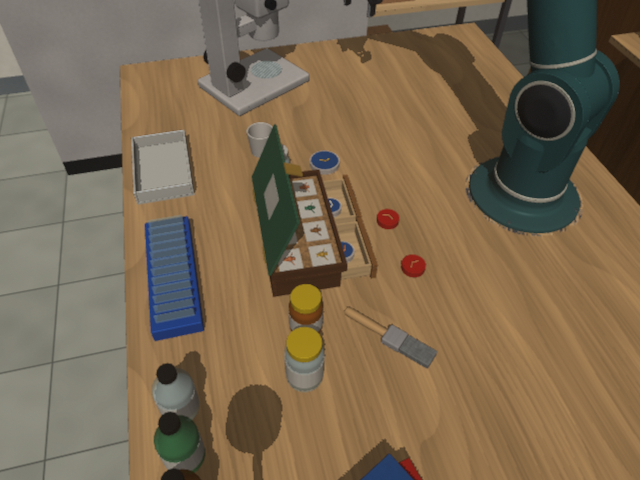

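View pics/side0.png

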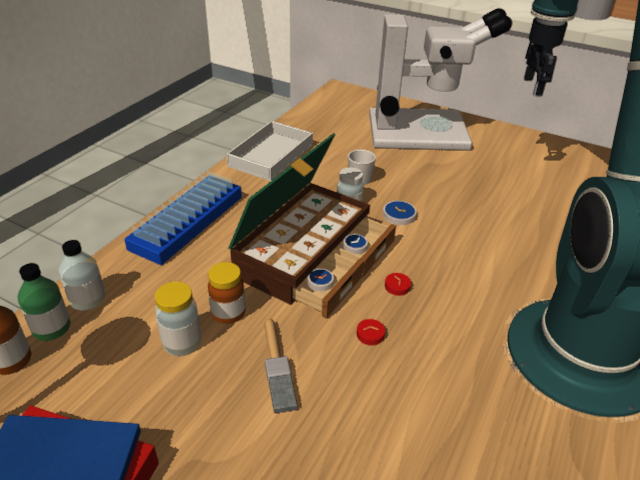

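View pics/wrist0.png

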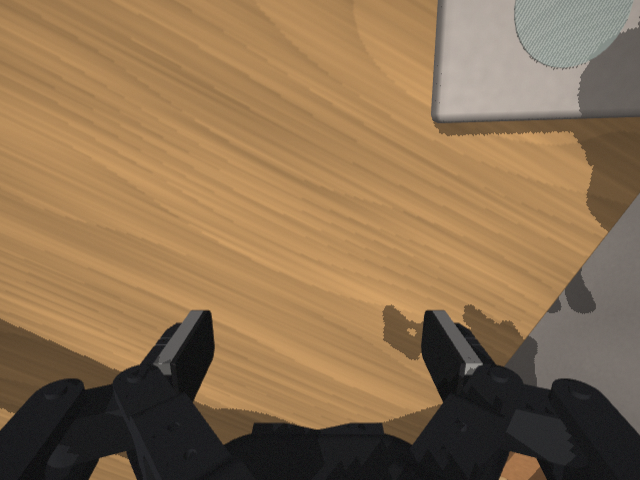

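The scene view shows the case around (305,225) with the green lid leaning open and both drawers open toward the robot. Two red look-alike dishes stand free in front, at (388,218) and (414,265). The blue dishes are in the drawers at (333,206) and (346,250).

```bash
python3 - <<'E'
from cell import ctrl, optics
import cv2,numpy as np,pickle
M={}
for cam in ["scene","side"]:
    optics.read_camera(cam)
    for t in ["case","drawer_left_front","drawer_right_front","lid_edge","dish_left_center","dish_spare_center","jar_yellow","jar_white","jar_tall","cup","brush_grip"]:
        r=optics.look_for(cam,t)
        print(cam,t,[(np.round(d["location"],3).tolist(),round(float(d["confidence"]),2)) for d in r[:4]])
    for t in ["case","drawer_left_front","drawer_right_front","lid_edge"]:
        r=optics.masks_of(cam,t)
        M[cam,t]=[(d["region"],d["confidence"]) for d in r[:3]]
        print(cam,t,[(int(d["region"].sum()),round(float(d["confidence"]),2),[int(v) for v in np.argwhere(d["region"]).mean(0)[::-1]]) for d in r[:3]])
pickle.dump(M,open("m.pkl","wb"))
for cam,b in [("scene",(230,110,420,310)),("side",(210,120,420,320))]:
    im=cv2.imread(f"pics/{cam}0.png")[b[1]:b[3],b[0]:b[2]]
    cv2.imwrite(f"pics/{cam}0c.png",cv2.resize(im,None,fx=3,fy=3,interpolation=cv2.INTER_CUBIC)[:600,:800])
E
```

```text
scene case []
scene drawer_left_front [([0.467, 0.103, 0.029], 0.81)]
scene drawer_right_front [([0.456, -0.067, 0.04], 0.77)]
scene lid_edge [([0.643, 0.035, 0.162], 0.62)]
scene dish_left_center [([0.363, 0.163, 0.017], 0.94), ([0.369, 0.014, 0.02], 0.83), ([0.492, 0.095, 0.029], 0.73), ([0.464, -0.209, 0.018], 0.51)]
scene dish_spare_center [([0.465, -0.217, 0.017], 0.91)]
scene jar_yellow [([0.621, -0.328, 0.052], 0.68), ([0.63, 0.26, 0.096], 0.64)]
scene jar_white [([0.57, -0.199, 0.084], 0.44)]
scene jar_tall [([0.66, 0.377, 0.103], 0.79), ([0.64, 0.031, 0.167], 0.35)]
scene cup [([0.619, -0.329, 0.05], 0.7), ([0.456, -0.068, 0.036], 0.44)]
scene brush_grip [([0.454, 0.336, 0.021], 0.58)]
scene case [(12379, 0.65, [307, 223])]
scene drawer_left_front [(1370, 0.78, [358, 249])]
scene drawer_right_front [(1088, 0.64, [343, 198])]
scene lid_edge [(3978, 0.62, [275, 198])]
side case [([0.582, 0.045, 0.06], 0.8)]
side drawer_left_front [([0.472, 0.106, 0.026], 0.8)]
side drawer_right_front [([0.458, -0.073, 0.033], 0.98)]
side lid_edge [([0.634, 0.039, 0.163], 0.66), ([0.636, 0.369, 0.092], 0.25)]
side dish_left_center [([0.36, 0.164, 0.015], 0.93), ([0.498, 0.098, 0.027], 0.8), ([0.368, 0.014, 0.012], 0.7), ([0.58, 0.042, 0.061], 0.6)]
side dish_spare_center [([0.461, -0.213, 0.02], 0.75)]
side jar_yellow [([0.61, 0.268, 0.077], 0.67)]
side jar_white [([0.61, -0.315, 0.054], 0.71), ([0.578, -0.198, 0.066], 0.6)]
side jar_tall [([0.634, 0.369, 0.092], 0.89)]
side cup [([0.474, 0.108, 0.027], 0.5)]
side brush_grip [([0.451, 0.338, 0.017], 0.8)]
side case [(2019, 0.72, [331, 283]), (14965, 0.58, [304, 236])]
side drawer_left_front [(2016, 0.6, [331, 284])]
side drawer_right_front [(1394, 0.8, [370, 242])]
side lid_edge [(2861, 0.67, [280, 190])]
```

View pics/scene0c.png

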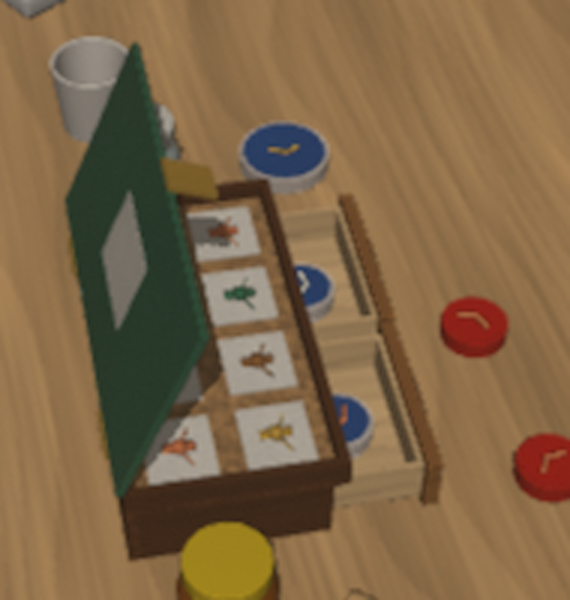

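View pics/side0c.png

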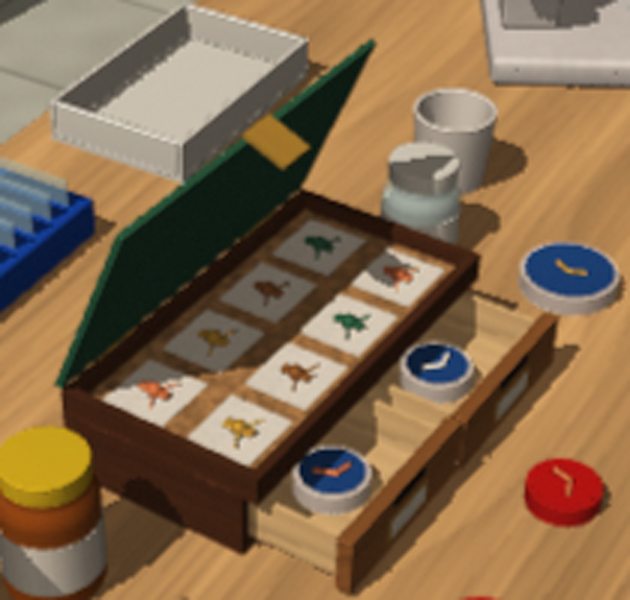

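```bash
cat > fit.py <<'E'
from cell import optics
import cv2,numpy as np
from scipy.optimize import least_squares
def proj(cam,P):
    c=optics.get_calibration(cam)
    return cv2.projectPoints(np.asarray(P,float).reshape(-1,1,3),c["rvec"],c["tvec"],c["mtx"],c.get("dist"))[0].reshape(-1,2)
def model(p):
    x,y,yaw,dl,dr,th=p
    d={}
    def W(q): 
        c,s=np.cos(yaw),np.sin(yaw); return [x+c*q[0]-s*q[1],y+s*q[0]+c*q[1],q[2]]
    for n,sx in(("F",-.08),("B",.08)):
        for m,sy in(("L",.15),("R",-.15)):
            d["case"+n+m]=W((sx,sy,.074))
    for n,o,a,b in(("L",dl,.145,.001),("R",dr,-.001,-.145)):
        for m,yy in(("L",a),("R",b)):
            for k,z in(("T",.05),("B",.004)): d["d"+n+m+k]=W((-.08-o,yy,z))
    for m,sy in(("L",.15),("R",-.15)):
        for k,r in(("H",0),("E",.16)):
            # outer face 6mm off
            d["lid"+k+m]=W((.08-r*np.cos(th)+.006*np.sin(th),sy,.0745+r*np.sin(th)+.006*np.cos(th)))
    return d,W
if __name__=="__main__":
    O={"scene":(230,110),"side":(210,120)}
    obs=[("scene","caseFL",348,460),("scene","dLLT",440,463),("scene","dLLB",432,500),("scene","dRRT",352,196),("scene","lidER",137,45),("scene","lidHR",67,200),("scene","lidEL",208,337),("scene","lidHL",120,492),
    ("side","caseFL",252,478),("side","caseFR",478,260),("side","dLLT",341,545),("side","dLLB",347,592),("side","dRRT",556,318),("side","lidER",373,42),("side","lidEL",122,240),("side","lidHL",63,386)]
    def res(p):
        d,_=model(p); r=[]
        for cam,n,u,v in obs:
            q=proj(cam,d[n])[0]; r+=list(q-[u/3+O[cam][0],v/3+O[cam][1]])
        return np.array(r)
    s=least_squares(res,[.56,.03,0,.05,.05,1.2],loss="soft_l1",f_scale=1.5)
    print(np.round(s.x,4)); 
    for o,r in zip(obs,res(s.x).reshape(-1,2)): print(o[:2],np.round(r,1))
    np.save("p.npy",s.x); d,W=model(s.x)
    for cam in O:
        im=cv2.imread(f"pics/{cam}0.png"); im=cv2.resize(im,None,fx=3,fy=3)
        def L(*ns):
            q=(proj(cam,[d[n] for n in ns])*3+1).astype(int); cv2.polylines(im,[q.reshape(-1,1,2)],True,(0,255,255),1)
        L("caseFL","caseFR","caseBR","caseBL");L("dLLT","dLRT","dLRB","dLLB");L("dRLT","dRRT","dRRB","dRLB");L("lidHL","lidHR","lidER","lidEL")
        a,b=O[cam]; cv2.imwrite(f"pics/{cam}_fit.png",im[b*3:b*3+600,a*3:a*3+630])
E
python3 fit.py
```

```text
[ 0.5912  0.0165 -0.0538  0.0645  0.0691  1.1444]
('scene', 'caseFL') [2.1 1.6]
('scene', 'dLLT') [-0.2  1.2]
('scene', 'dLLB') [0.6 1.8]
('scene', 'dRRT') [-0.2 -0.9]
('scene', 'lidER') [ 0.5 -0.7]
('scene', 'lidHR') [-0.8  0.3]
('scene', 'lidEL') [0.5 0.8]
('scene', 'lidHL') [-1.3  2.1]
('side', 'caseFL') [1.7 0.4]
('side', 'caseFR') [ 1.1 -2.7]
('side', 'dLLT') [ 1.8 -1.2]
('side', 'dLLB') [-0.9  0. ]
('side', 'dRRT') [ 0.6 -2. ]
('side', 'lidER') [ 1.  -1.2]
('side', 'lidEL') [-0.4 -1.1]
('side', 'lidHL') [-3.2 -1.1]
```

View pics/scene_fit.png

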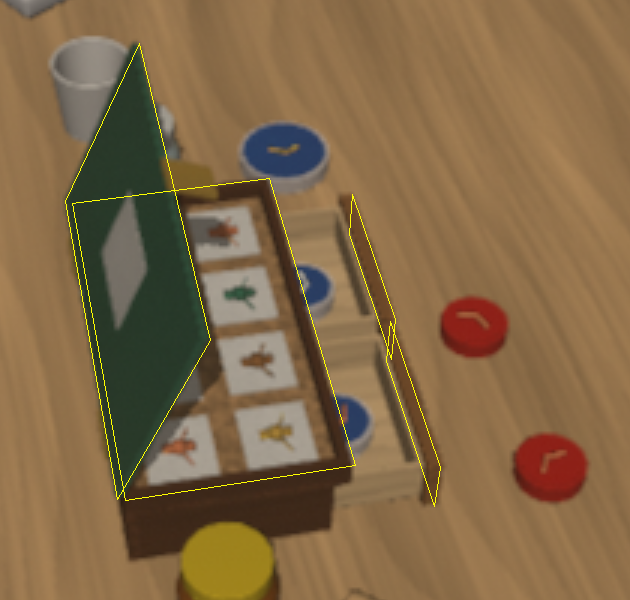

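View pics/side_fit.png

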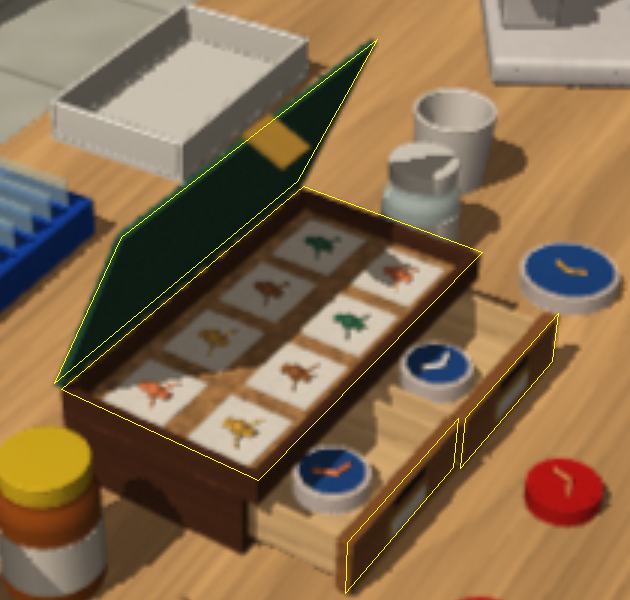

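The overlays agree in both views. Case is at (0.591, 0.017), yaw -0.054, with the drawers about 65 and 69 mm open and the lid at 1.14 rad. Plan: shut the fingers, travel high to in front of the left drawer, then turn so that the tool's -x points into the case. That keeps the wrist camera away from the lid.

move_arm(plan=[[25,-33,0,0],[25,-33,0,0],[25,-33,0,0],[25,-33,0,0],[25,-33,0,0],[25,-33,0,0],[25,-33,0,0],[25,-33,0,0],[25,-33,0,0],[25,-33,0,0]], claw=0, squeeze=40)

```text
t: 2.75
tcp_pos: [0.3567, -0.1387, 0.4038]
tcp_rot: [[0.895, 0.446, 0.001], [0.446, -0.895, -0.004], [-0.001, 0.004, -1.0]]
force: [0.9, 0.3, -0.8]
gripper_width: 0.003
```

move_arm(plan=[[26,-33,0,0],[26,-33,0,0],[26,-33,0,0],[26,-33,0,0],[26,-33,0,0],[20,-26,0,0],[0,0,0,-8.5],[0,0,0,-8.5],[0,0,0,-8.5],[0,0,0,-8.5]])

```text
t: 3.75
tcp_pos: [0.4052, 0.1159, 0.4053]
tcp_rot: [[0.484, 0.875, 0.008], [0.875, -0.484, -0.004], [0.0, 0.009, -1.0]]
force: [-0.4, 1.3, -0.2]
gripper_width: 0.002
```

move_arm(plan=[[0,0,0,-8.5],[0,0,0,-8.5],[0,0,0,-8.5],[0,0,0,-8.5],[0,0,0,-8.5],[0,0,0,-8.5],[0,0,0,-8.5],[0,0,0,-8.5],[0,0,0,-8.5],[0,0,0,-8.5]])

```text
t: 4.75
tcp_pos: [0.405, 0.1161, 0.4065]
tcp_rot: [[-0.838, 0.545, 0.012], [0.545, 0.839, -0.005], [-0.013, 0.002, -1.0]]
force: [-0.4, 0.3, -0.4]
gripper_width: -0.003
```

move_arm(plan=[[0,0,0,-8],[0,0,0,-8],[0,0,0,-7],[0,0,0,-6.5],[0,0,0,0]])

```text
t: 5.25
tcp_pos: [0.4049, 0.1161, 0.4071]
tcp_rot: [[-0.999, 0.036, 0.013], [0.036, 0.999, -0.006], [-0.013, -0.006, -1.0]]
force: [-0.0, 0.2, 0.0]
gripper_width: 0.001
```

move_arm(plan=[[0,-16,0,1],[0,0,40,0],[0,0,40,0],[0,0,40,0],[0,0,40,0],[0,0,30,0],[0,0,20,0],[0,0,0,0]])

```text
t: 6.05
tcp_pos: [0.409, 0.0981, 0.1913]
tcp_rot: [[-0.996, 0.087, 0.019], [0.087, 0.996, -0.006], [-0.019, -0.004, -1.0]]
force: [-0.4, 0.8, 0.5]
gripper_width: -0.004
```

```bash
cat > st.py <<'E'
from cell import ctrl, optics
import cv2,numpy as np,sys
def st():
    p=np.load("p.npy"); s=ctrl.sense(); R=np.array(s["tcp_rot"]); t=np.array(s["tcp_pos"]); tip=t+.173*R[:,2]
    c,n=np.cos(p[2]),np.sin(p[2]); d=tip-[p[0],p[1],0]
    print("t",round(float(s["t"]),2),"tip case mm",np.round(1000*np.array([c*d[0]+n*d[1],-n*d[0]+c*d[1],d[2]]),1),"tool -x yaw err deg",round(np.degrees(np.arctan2(-R[1,0],-R[0,0])-p[2]),2),"F",np.round(s["force"],1))
st()
if len(sys.argv)>1:
  for cam in ["scene","side"]:
    im=optics.read_camera(cam); a,b=(230,110) if cam=="scene" else (210,120)
    cv2.imwrite(f"pics/{cam}{sys.argv[1]}.png",cv2.resize(im[b:b+200,a:a+210,::-1],None,fx=3,fy=3,interpolation=cv2.INTER_CUBIC))
E
python3 st.py 1
```

```text
t 6.05 tip case mm [-183.    70.8   18.3] tool -x yaw err deg -1.9 F [-0.4  0.8  0.5]
```

View pics/side1.png

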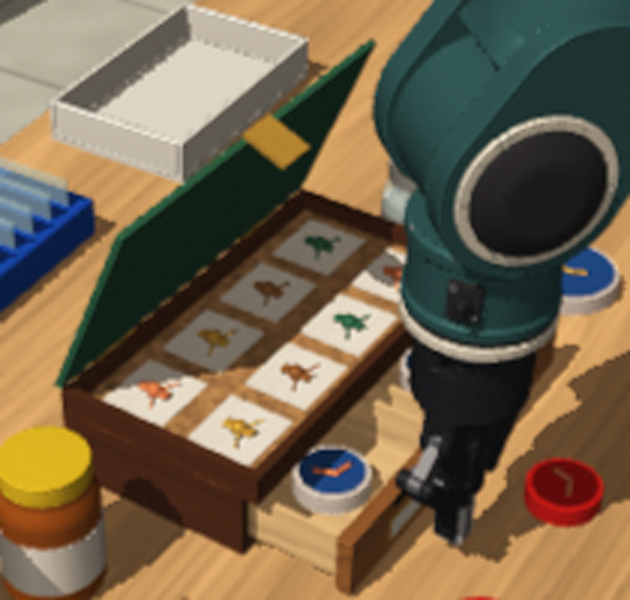

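View pics/scene1.png

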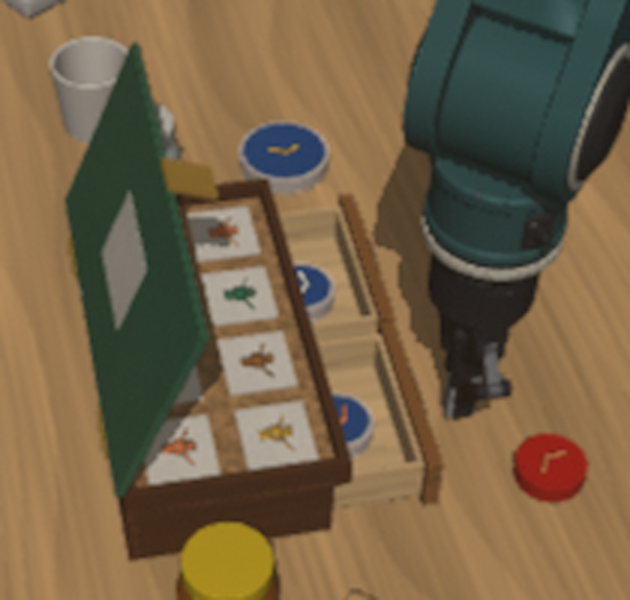

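The side view shows the shut fingertips just in front of the left drawer, near (455,530), clear of the red dish at (565,490). Next I push gently.

move_arm(plan=[[-10,2,0,-1.9],[-8,0,0,0],[-5,0,0,0],[-5,0,0,0],[-5,0,0,0],[-5,0,0,0]])

```text
t: 6.75
tcp_pos: [0.4503, 0.0975, 0.1994]
tcp_rot: [[-0.998, 0.059, 0.028], [0.059, 0.998, -0.006], [-0.028, -0.005, -1.0]]
force: [-2.6, 0.8, -1.4]
gripper_width: -0.001
```

```bash
python3 st.py
```

```text
t 6.75 tip case mm [-140.2   72.5   26.4] tool -x yaw err deg -0.3 F [-2.6  0.8 -1.4]
```

move_arm(plan=[[-5,0,2,0],[-5,0,2,0],[-5,0,2,0],[-5,0,2,0],[-5,0,1,0],[-4,0,1,0]])

```text
t: 7.35
tcp_pos: [0.4822, 0.0956, 0.1894]
tcp_rot: [[-0.998, 0.06, 0.028], [0.06, 0.998, -0.006], [-0.028, -0.005, -1.0]]
force: [-1.8, -0.3, 1.4]
gripper_width: 0.005
```

```bash
python3 st.py
```

```text
t 7.35 tip case mm [-108.3   72.3   16.4] tool -x yaw err deg -0.33 F [-1.8 -0.3  1.4]
```

move_arm(plan=[[-4,0,-1,0],[-4,0,-1,0],[-3,0,-1,0],[-2,0,-1,0]])

```text
t: 7.75
tcp_pos: [0.4961, 0.0947, 0.1936]
tcp_rot: [[-0.998, 0.06, 0.027], [0.06, 0.998, -0.006], [-0.027, -0.005, -1.0]]
force: [-1.6, -0.8, -0.8]
gripper_width: -0.0
```

```bash
python3 st.py 2
```

```text
t 7.75 tip case mm [-94.5  72.1  20.6] tool -x yaw err deg -0.34 F [-1.6 -0.8 -0.8]
```

View pics/side2.png

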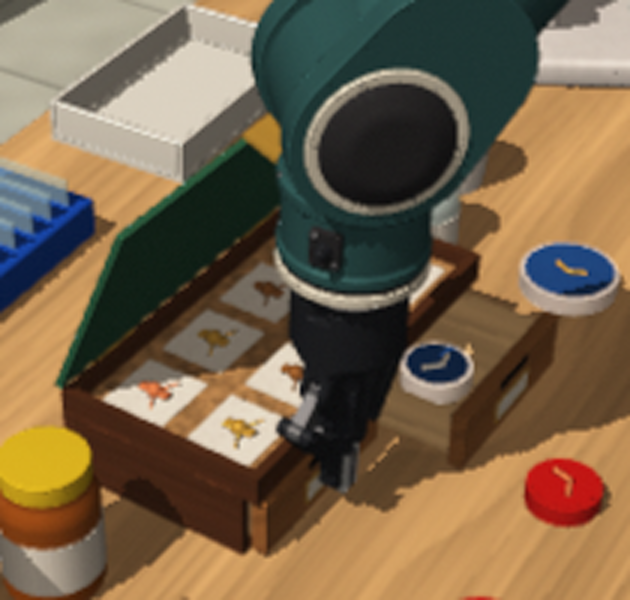

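The left drawer is almost home: its front edge shows at (262,525), beside the case corner at (248,540). Small pushes now until I feel the stop.

move_arm(plan=[[-2,0,0,0],[-2,0,0,0]])

```text
t: 8.05
tcp_pos: [0.4991, 0.0947, 0.1936]
tcp_rot: [[-0.998, 0.059, 0.024], [0.059, 0.998, -0.007], [-0.025, -0.006, -1.0]]
force: [-19.6, 1.4, 6.7]
gripper_width: -0.0
```

move_arm(plan=[[-2,0,0,0],[-2,0,0,0]])

```text
t: 8.25
tcp_pos: [0.5, 0.095, 0.1926]
tcp_rot: [[-0.998, 0.057, 0.017], [0.057, 0.998, -0.009], [-0.017, -0.008, -1.0]]
force: [-15.1, 1.4, 4.5]
gripper_width: -0.001
```

The contact force rose to about 19 N with the tip at case x = -91 mm, which is where the home stop should be. I back off, lift, and cross to the right drawer above the red dish.

move_arm(plan=[[20,0,0,0],[25,0,-25,0],[25,0,-35,0],[25,0,-35,0],[0,-36,0,0],[0,-36,0,0],[0,-36,0,0],[0,-36,0,0],[0,0,0,0]])

```text
t: 9.15
tcp_pos: [0.3927, -0.0457, 0.2916]
tcp_rot: [[-0.998, 0.052, 0.022], [0.052, 0.999, -0.012], [-0.023, -0.011, -1.0]]
force: [0.9, 1.0, 0.1]
gripper_width: -0.003
```

```bash
python3 st.py 3
```

```text
t 9.15 tip case mm [-190.9  -74.7  118.6] tool -x yaw err deg 0.11 F [0.9 1.  0.1]
```

View pics/side3.png

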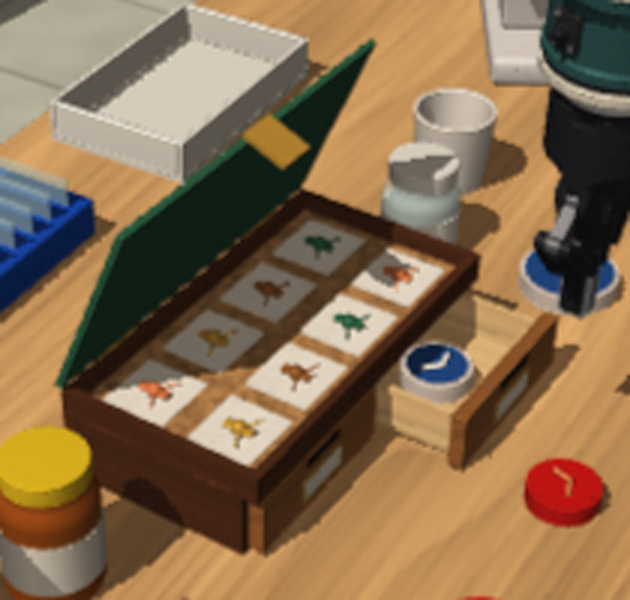

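move_arm(plan=[[0,0,40,0],[0,0,35,0],[0,0,20,0],[-10,1,3,0],[-8,0,0,0],[-5,0,1,0],[-5,0,1,0],[-5,0,1,0]])

```text
t: 10.05
tcp_pos: [0.4341, -0.0391, 0.1924]
tcp_rot: [[-0.999, 0.042, 0.031], [0.041, 0.999, -0.011], [-0.031, -0.009, -0.999]]
force: [-2.0, -0.1, 0.7]
gripper_width: 0.0
```

```bash
python3 st.py; python3 - <<'E'
import sys; sys.argv=["x"]
from fit import *
p=np.load("p.npy").copy(); p[3]=0
d,_=model(p)
for n in ["dLLT","dLLB","dLRB","caseFL"]: print(n,np.round((proj("side",d[n])[0]-[210,120])*3))
p[3]=.004; d,_=model(p)
for n in ["dLLT","dLLB","dLRB"]: print(n,np.round((proj("side",d[n])[0]-[210,120])*3))
E
```

```text
t 10.05 tip case mm [-148.5  -65.5   19.5] tool -x yaw err deg 0.71 F [-2.  -0.1  0.7]
dLLT [262. 502.]
dLLB [262. 552.]
dLRB [374. 433.]
caseFL [257. 479.]
dLLT [267. 504.]
dLLB [267. 555.]
dLRB [378. 435.]
```

move_arm(plan=[[-5,0,1,0],[-5,0,1,0],[-5,0,1,0],[-5,0,1,0],[-5,0,1,0],[-5,0,1,0],[-5,0,1,0]])

```text
t: 10.75
tcp_pos: [0.4725, -0.0412, 0.1871]
tcp_rot: [[-0.999, 0.043, 0.032], [0.042, 0.999, -0.011], [-0.033, -0.01, -0.999]]
force: [-2.0, 0.4, 1.0]
gripper_width: -0.0
```

```bash
python3 st.py
```

```text
t 10.75 tip case mm [-109.8  -65.7   14.2] tool -x yaw err deg 0.65 F [-2.   0.4  1. ]
```

move_arm(plan=[[-4,0,-2,0],[-4,0,-2,0],[-3,0,-1,0],[-2,0,-1,0]])

```text
t: 11.15
tcp_pos: [0.4865, -0.0417, 0.1936]
tcp_rot: [[-0.999, 0.043, 0.031], [0.042, 0.999, -0.011], [-0.032, -0.009, -0.999]]
force: [-2.2, 0.4, -0.9]
gripper_width: 0.003
```

move_arm(plan=[[-2,0,0,0],[-2,0,0,0]])

```text
t: 11.35
tcp_pos: [0.4907, -0.0419, 0.1939]
tcp_rot: [[-0.999, 0.043, 0.031], [0.042, 0.999, -0.011], [-0.032, -0.009, -0.999]]
force: [-8.6, 0.6, 1.3]
gripper_width: -0.003
```

```bash
python3 st.py
```

```text
t 11.35 tip case mm [-91.7 -65.3  21. ] tool -x yaw err deg 0.65 F [-8.6  0.6  1.3]
```

move_arm(plan=[[-2,0,0,0],[-2,0,0,0]])

```text
t: 11.55
tcp_pos: [0.4919, -0.0424, 0.1928]
tcp_rot: [[-0.999, 0.044, 0.022], [0.044, 0.999, -0.012], [-0.023, -0.011, -1.0]]
force: [-15.7, -0.7, 2.2]
gripper_width: 0.002
```

```bash
python3 st.py
```

```text
t 11.55 tip case mm [-92.1 -66.1  19.8] tool -x yaw err deg 0.59 F [-15.7  -0.7   2.2]
```

Both drawers stopped at the same tip depth of -92 mm with contact force rising. I back off, rise above the lid, and look.

move_arm(plan=[[20,0,0,0],[30,0,-10,0],[0,11,-48,0],[0,11,-48,0],[0,11,-48,0],[0,11,-48,0],[0,11,-48,0],[0,11,-40,0],[0,0,0,0]])

```text
t: 12.45
tcp_pos: [0.4364, 0.033, 0.4898]
tcp_rot: [[-0.999, 0.041, 0.024], [0.041, 0.999, -0.012], [-0.024, -0.011, -1.0]]
force: [1.5, 0.6, -0.6]
gripper_width: 0.001
```

```bash
python3 st.py 4
```

```text
t 12.45 tip case mm [-151.3    6.3  316.9] tool -x yaw err deg 0.76 F [ 1.5  0.6 -0.6]
```

View pics/side4.png

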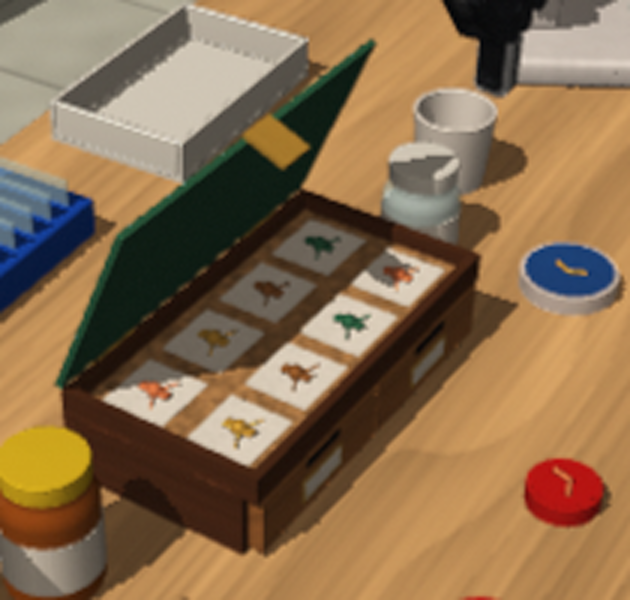

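View pics/scene4.png

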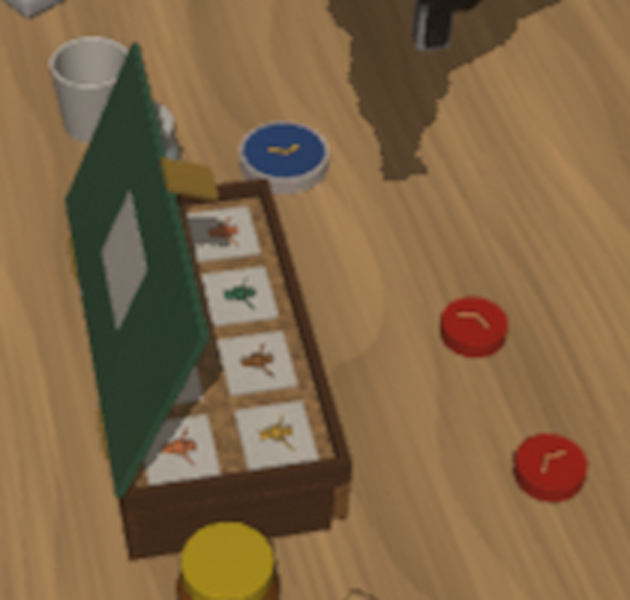

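In both views the drawers are flush, with the front's lower-left corner at about (266,552) against (262,552) predicted for fully home. The jars, cup and dishes stand as before, and the lid is unchanged. I move over and behind the lid.

move_arm(plan=[[-45,-1,0,0],[-45,-1,0,0],[-45,-1,0,0],[-45,-1,0,0],[-40,-1,0,0],[0,0,0,0]])

```text
t: 13.15
tcp_pos: [0.6632, 0.0135, 0.478]
tcp_rot: [[-0.999, 0.047, 0.008], [0.047, 0.999, -0.018], [-0.009, -0.018, -1.0]]
force: [-0.9, -1.2, -0.1]
gripper_width: 0.001
```

```bash
python3 st.py 5
```

```text
t 13.15 tip case mm [ 73.5  -2.2 305.1] tool -x yaw err deg 0.37 F [-0.9 -1.2 -0.1]
```

View pics/scene5.png

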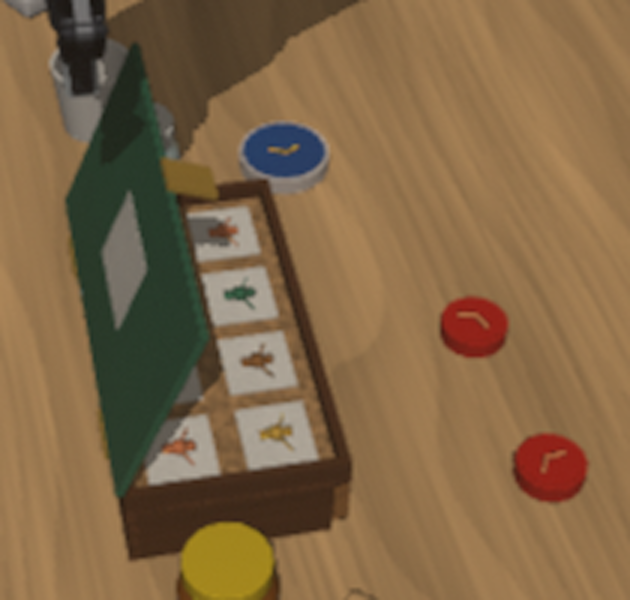

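move_arm(plan=[[0,0,40,0],[0,0,35,0],[0,0,22,0],[10,0,5,0],[0,0,0,0]])

```text
t: 13.75
tcp_pos: [0.6461, 0.0138, 0.3723]
tcp_rot: [[-0.999, 0.043, 0.006], [0.043, 0.999, -0.02], [-0.007, -0.019, -1.0]]
force: [0.5, -0.3, 0.8]
gripper_width: -0.0
```

```bash
python3 st.py 6
```

```text
t 13.75 tip case mm [ 56.3  -3.1 199.3] tool -x yaw err deg 0.63 F [ 0.5 -0.3  0.8]
```

View pics/scene6.png

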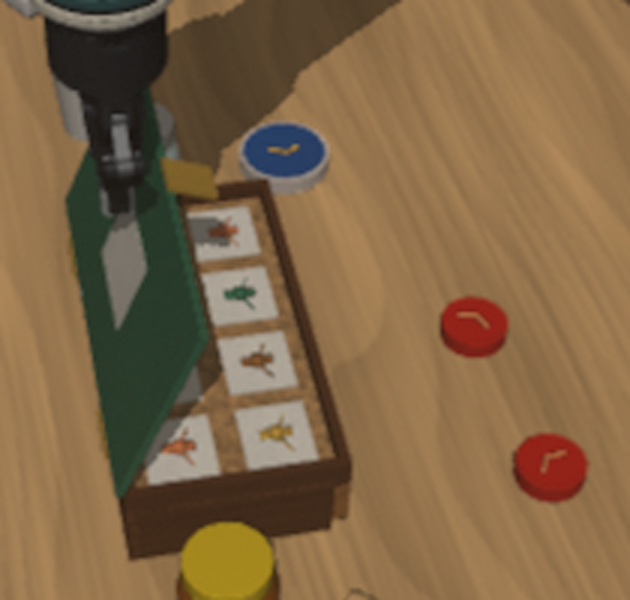

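The tip is behind the lid, in front of its outer face at (120,205). I start the arc.

move_arm(plan=[[8,0,0,0],[8,0,0,0],[8,0,3,0],[8,0,4,0],[7,0,5,0]])

```text
t: 14.35
tcp_pos: [0.6062, 0.0154, 0.3633]
tcp_rot: [[-0.999, 0.044, 0.014], [0.044, 0.999, -0.02], [-0.015, -0.019, -1.0]]
force: [0.7, -0.1, 0.8]
gripper_width: -0.001
```

```bash
python3 st.py 7
```

```text
t 14.35 tip case mm [ 17.7  -3.6 190.3] tool -x yaw err deg 0.57 F [ 0.7 -0.1  0.8]
```

View pics/side7.png

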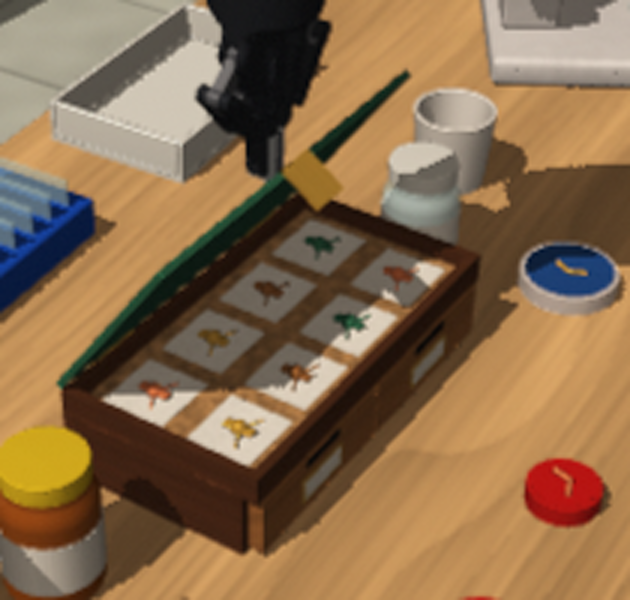

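The lid is tipping over smoothly under the fingertips, at (262,170). I carry on along the arc.

move_arm(plan=[[7,0,6,0],[7,0,6,0],[7,0,7,0],[6,0,7,0],[6,0,7,0],[5,0,7,0]])

```text
t: 15.05
tcp_pos: [0.5658, 0.0163, 0.3191]
tcp_rot: [[-0.999, 0.044, 0.013], [0.044, 0.999, -0.02], [-0.014, -0.019, -1.0]]
force: [1.4, -0.4, -0.0]
gripper_width: -0.001
```

```bash
python3 st.py 8
```

```text
t 15.05 tip case mm [-23.   -4.8 146.1] tool -x yaw err deg 0.58 F [ 1.4 -0.4 -0. ]
```

View pics/side8.png

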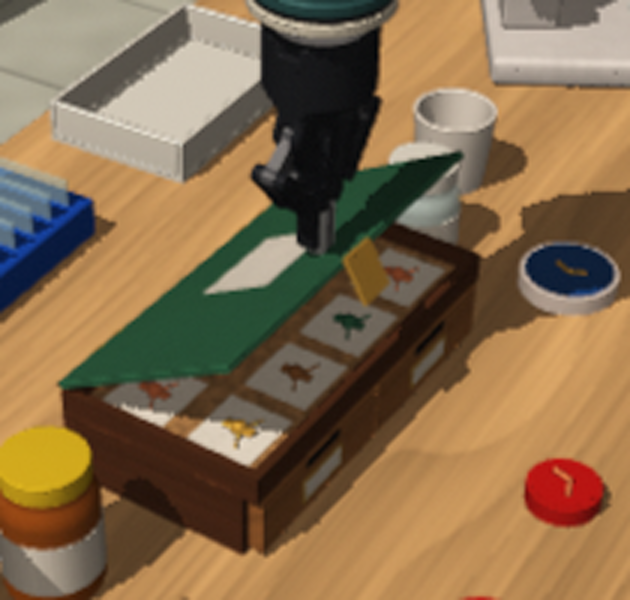

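move_arm(plan=[[4,0,7,0],[4,0,7,0],[3,0,7,0],[3,0,8,0],[2,0,8,0],[1,0,7,0]])

```text
t: 15.75
tcp_pos: [0.5482, 0.0161, 0.2715]
tcp_rot: [[-0.999, 0.044, 0.012], [0.044, 0.999, -0.02], [-0.013, -0.019, -1.0]]
force: [-0.2, 0.5, 0.8]
gripper_width: 0.003
```

```bash
python3 st.py 9
```

```text
t 15.75 tip case mm [-40.6  -6.   98.5] tool -x yaw err deg 0.58 F [-0.2  0.5  0.8]
```

View pics/side9.png

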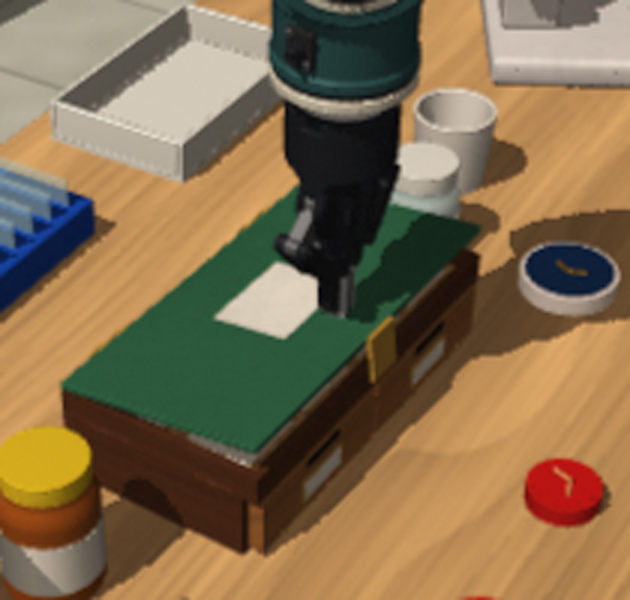

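The lid is nearly down, and its tongue at (381,350) passes in front of the drawer fronts. I press the last bit and watch the force.

move_arm(plan=[[0,0,5,0],[0,0,5,0],[0,0,4,0],[0,0,2,0]])

```text
t: 16.25
tcp_pos: [0.5487, 0.0158, 0.2543]
tcp_rot: [[-0.999, 0.044, 0.012], [0.044, 0.999, -0.02], [-0.013, -0.019, -1.0]]
force: [-1.1, -0.0, 1.3]
gripper_width: -0.004
```

move_arm(plan=[[0,0,2,0],[0,0,2,0]])

```text
t: 16.45
tcp_pos: [0.549, 0.0164, 0.2533]
tcp_rot: [[-0.999, 0.044, 0.012], [0.044, 0.999, -0.022], [-0.013, -0.022, -1.0]]
force: [-28.0, -4.1, 67.3]
gripper_width: 0.001
```

```bash
python3 st.py
```

```text
t 16.45 tip case mm [-39.9  -6.2  80.3] tool -x yaw err deg 0.58 F [-28.   -4.1  67.3]
```

The force rose sharply at z = 80.3 mm, against 80.5 mm for a shut lid. I lift off at once and clear away.

move_arm(plan=[[0,0,-5,0],[0,0,-20,0],[0,0,-45,0],[0,0,-45,0],[0,0,-45,0],[0,0,-45,0],[40,0,0,0],[45,0,0,0],[45,0,0,0],[40,0,0,0]])

```text
t: 17.45
tcp_pos: [0.3752, 0.0295, 0.4641]
tcp_rot: [[-0.999, 0.044, 0.015], [0.043, 0.999, -0.019], [-0.016, -0.018, -1.0]]
force: [-1.2, 0.1, 1.4]
gripper_width: 0.002
```

move_arm(plan=[[0,-45,-5,0],[0,-45,-5,0],[0,-45,-5,0],[0,-45,-5,0],[0,0,0,0]])

```text
t: 17.95
tcp_pos: [0.3609, -0.1533, 0.4919]
tcp_rot: [[-0.999, 0.042, 0.022], [0.041, 0.999, -0.032], [-0.023, -0.031, -0.999]]
force: [-0.4, 0.5, -0.6]
gripper_width: -0.0
```

```bash
python3 st.py 10; python3 - <<'E'
from fit import *
p=np.load("p.npy").copy(); p[3:]=0
for cam,(a,b) in {"scene":(230,110),"side":(210,120)}.items():
    im=cv2.imread(f"pics/{cam}10.png"); d,_=model(p)
    for ns in (("lidHL","lidHR","lidER","lidEL"),("dLLT","dLRT","dLRB","dLLB"),("dRLT","dRRT","dRRB","dRLB")):
        q=((proj(cam,[d[n] for n in ns])-[a,b])*3+1).astype(int); cv2.polylines(im,[q.reshape(-1,1,2)],True,(0,255,255),1)
    cv2.imwrite(f"pics/{cam}10f.png",im)
E
```

```text
t 17.95 tip case mm [-216.8 -187.3  319. ] tool -x yaw err deg 0.74 F [-0.4  0.5 -0.6]
```

View pics/side10f.png

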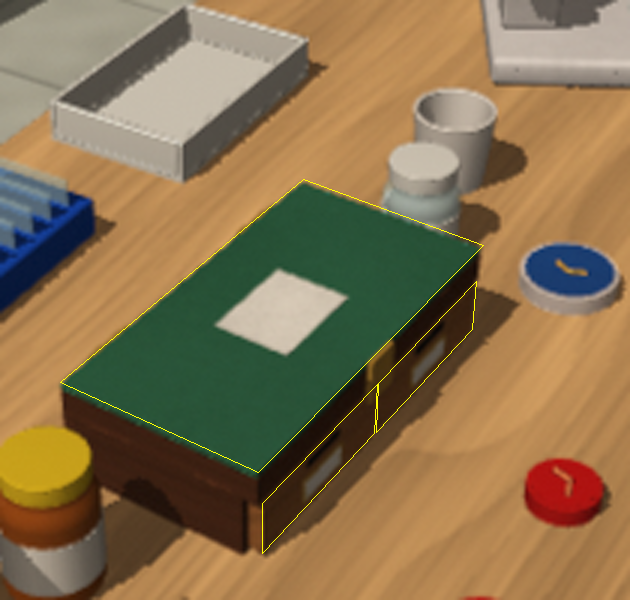

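View pics/scene10f.png

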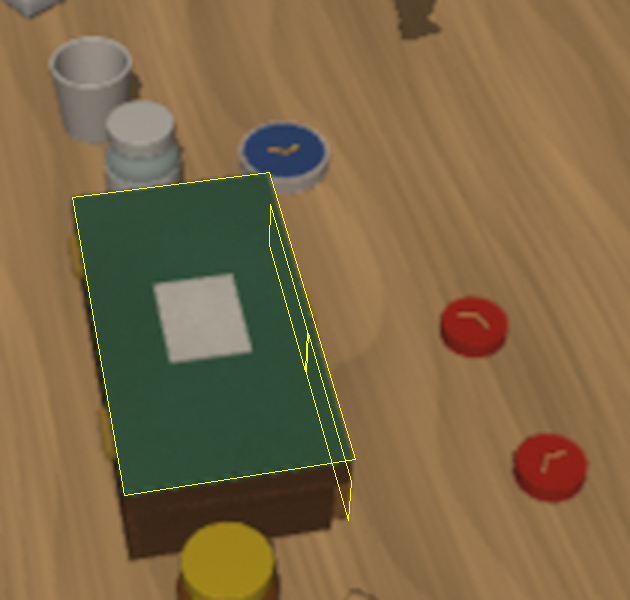

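View pics/side10.png

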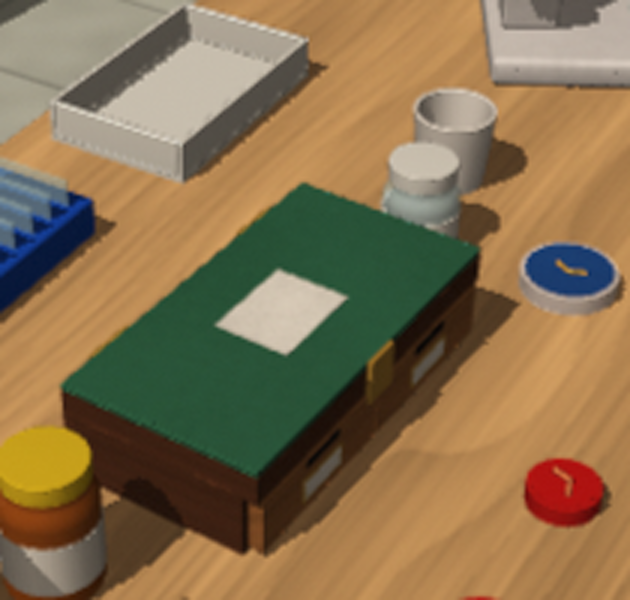

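The lid outline and both drawer fronts match the fully shut model in both views, and nothing around the case has moved. I hand in.

```bash
python3 -c "
from cell import ctrl
print(ctrl.close_job())"
```

```text
the job is handed in; nothing more can be done
None
```

The specimen case is closed up: with the shut fingertips I pushed the left drawer home, then the right, and only then swung the green lid down. The job was handed in at about 18 s, with the arm clear of everything.

- **Drawers:** both stopped at the same depth (tip at about -92 mm in the case frame), pressed against the stop with up to 16–20 N. In both views the fronts match the fully home outline to within about 2 mm.
- **Lid:** the fingertips reached 80.3 mm, against 80.5 mm for shut. The outline fits the shut model in both views, and the brass tongue hangs in front of the drawers.
- **Surroundings:** the jar, cup, spare dish and red look-alikes near the case look unmoved in the last pictures. The tall jar and the brush lay outside those crops, so I did not check them again, but the arm did not go near them. Nothing was picked up. The dishes are now hidden inside the closed drawers, so I could not check their final position.
- **Harder than intended:** the last press on the lid peaked at about 67 N vertically (about 73 N in all) before I lifted off. It was a fingertip contact, below the 120 N wrist limit, but not as gentle as planned.

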